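# Tip a drawn steel cup into its V cradle and push it home

### The job

The tall steel cup stands mouth up on the base plate of the V cradle, in front of the jaws. Without picking it up, push it over so that it falls lengthwise between the two sloping jaws, mouth towards the end stop, and then push it along the jaws by its bottom until its rim is fully home against the end stop. Leave the short cup, the stepped plug and the die ring beside the cradle where they are.

Things in the scene. Friction and masses are not known exactly. Their poses are not given: they have to be found in the camera images.
- cradle: V cradle bolted to the bench. Origin on its centre line at the bench surface; x runs along the jaws towards the end stop, y across, z up. Dark base plate 290 x 130 x 10 mm (x -170 to 120; top face at z = 10 mm). In front of the jaws (x below -20 mm) the plate is bare and the tall cup stands there, at x -126 to -106 mm, y within 6 mm of 0.
- cradle_jaws (a point): Point between the jaws on the plate's top, cradle x 40 mm; axes as the cradle's. Two aluminium jaws, 120 mm long (cradle x -20 to 100 mm), slope 40 degrees from vertical, opening upward: 32 mm apart at the plate, 92 mm at their tops (cradle z 46 mm). A cup lying on the plate between them has its axis at cradle y = 0, z = 40 mm, with about 1.5 mm play to each jaw.
- cradle_stop (a point): Point on the end stop's face, cradle x 100 mm, at the height of a lying cup's axis (cradle z 40 mm). The end stop is an upright dark plate 110 mm wide, top at z = 65 mm, closing the far end of the jaws; the cup's rim comes to rest against it.
- cup_mid (a point): Tall drawn steel cup: straight and round, outside diameter 60 mm, 140 mm high, wall 3 mm, closed bottom, 0.18 to 0.35 kg. This point is on its axis at half height; z axis points to the mouth. It starts mouth up on the cradle's plate. Pushed level near its top it tips on its bottom edge, past about 25 degrees falls by itself, and then lies with its rim some 35 to 70 mm short of the stop.
- cup: The tall cup: origin at the centre of its bottom face, z axis towards the mouth. 10 mm above the bench when standing, 40 mm when lying in the cradle.
- cup_mouth (a point): Centre of the tall cup's mouth, in the plane of the rim, 140 mm from the bottom.
- short_cup_mid (a point): Bystander: short steel cup, diameter 60 mm, 70 mm high, standing on the bench beside the cradle; this point is on its axis at half height. Not to be moved.
- plug: Bystander: dark stepped steel plug standing on the bench beside the cradle, foot diameter 52 mm, 30 mm high, with a 26 mm shank up to 85 mm. Origin at the centre of its underside. Not to be moved.
- die_ring: Bystander: flat steel ring on the bench beside the cradle, outside diameter 72 mm, hole 48 mm, 22 mm high. Origin at the centre of its underside. Not to be moved.

How it is judged:
On the way, in this order (a step that is already met when the one before it is completed fails the run):
1. the tall cup has been tipped over and lies between the jaws, mouth towards the end stop (angle between cup_mid's own z axis and vertical between 1.35 and 1.75 rad and angle between the x axis of cradle and the z axis of cup_mid, either way round below 0.3 rad and y of cup_mouth in the frame of cradle between -0.025 and 0.025 m and z of cup_mouth in the frame of cradle below 0.06 m and x of cup_mouth in the frame of cradle above 0.01 m and linear speed of cup below 0.5 m/s), for 0.1 s.
2. the lying cup has been pushed home against the end stop (angle between cup_mid's own z axis and vertical between 1.45 and 1.7 rad and angle between the x axis of cradle and the z axis of cup_mid, either way round below 0.1 rad and y of cup_mouth in the frame of cradle between -0.012 and 0.012 m and z of each of cup_mouth, cup in the frame of cradle below 0.048 m and x of cup_mouth in the frame of cradle above 0.02 m and x of cup_mouth in the frame of cradle above 0.094 m and y of cup in the frame of cradle between -0.012 and 0.012 m), for 0.2 s.
At the end, for the whole second after the job is handed in: The tall cup lies between the jaws along the cradle (within 0.1 rad; both ends within 12 mm of the centre line and down on the plate within 8 mm), its rim within 6 mm of the end stop, at rest; the three bystanders are within 15 mm of where they were (all of step 2 and linear speed of cup below 0.02 m/s and distance of each of short_cup_mid, plug, die_ring from where it was at the start of the episode below 0.015 m); the robot touches nothing.
It fails at once if the tall cup was picked up or carried (its bottom or its mouth rose higher than tipping it on its edge can bring them) (height (world z) of cup above 0.058 m or height (world z) of cup_mouth above 0.163 m or (angle between cup_mid's own z axis and vertical below 0.15 rad and height (world z) of cup above 0.024 m)).
It fails at once if the tall cup fell beside the jaws or off the plate (height (world z) of cup_mid below 0.033 m or y of cup_mid in the frame of cradle above 0.06 m or y of cup_mid in the frame of cradle below -0.06 m).
It fails at once if the short cup was moved (distance of short_cup_mid from where it was at the start of the episode above 0.025 m).
It fails at once if the stepped plug was moved (distance of plug from where it was at the start of the episode above 0.025 m).
It fails at once if the die ring was moved (distance of die_ring from where it was at the start of the episode above 0.025 m).
It also fails if it takes over 48 s, if anything falls off the work surface, if the arm or the gripper's body presses on something with over 40 N, if the wrist force passes 120 N, or if a joint passes its speed limit or range.

### The arm

A 6-joint arm with a two-finger parallel gripper is mounted at the origin on the work surface. World frame = base frame: x ahead of the robot, y to its left, z up, the work surface at z = 0. Lengths are in m, angles in rad, forces in N, time in s.
With the tool pointing down it reaches from about 0.4 to 0.825 m from the base axis. Payload 7 kg.
Tool frame: the origin (TCP) lies on the centre line of the jaws, within the pads' length; the fingertips stand 22 mm ahead of it and the grasp point (between the pads) lies 3 mm ahead of it; z points along the fingers, y is the line along which they close (so a half turn about z gives the same grasp; the last joint's range is limited). The gripper opens to 88 mm and grips with 3 to 60 N. Pads are 19 mm wide; open, the fingers measure 130 mm over their backs; the gripper's body (78 mm by 193 mm) begins 47 mm behind the grasp point.
Start: joints at [1.612, 0.359, 0.012, 0, -1.224, -0.288], TCP at [0.165, 0.655, 0.249] pointing down, gripper open.
Joint ranges: [-3.07, 3.07], [-1.43, 2.12], [-1.02, 1.25], [-3.03, 1.67], [-3.05, -0], [-3.03, 3.03]. Speed limits (rad/s): [2.39, 2.39, 3.01, 3.14, 3.14, 3.14].

### API

Orientations are given as [roll, pitch, yaw] about the fixed x, y, z axes, in that order (R = Rz(yaw) Ry(pitch) Rx(roll)).
In Python, from station import monitor, viewer, order gives the robot as it stands. The module is installed in compiled form; this text tells all that it offers.
- The arm moves only by the tool servo_tool, never from a script. Its argument "targets" is a list of rows, each an object with "angular": the turn, a rotation vector about the tool's x, y, z in degrees, a list of three; "xyz": the shift along the tool's x, y, z in cm, a list of three; "claw": the finger opening in cm, from 0 to 8.76. A call has 1 to 20 rows; each row shifts and turns the commanded pose from where the row before left it, along the tool's axes as they then stand; what a row does not reach is not made up. A row lasts 1/10 s, in which the tool goes at most 50 mm and 8.59 degrees, less where a joint would pass 70% of its speed; a pose out of reach is approached as far as the arm can. A call is refused whole if a number of a shift passes 5 or a number of a turn 8.59, either way. A call with a gripper value outside its range is refused whole. The fingers move at their own pace and stop on an object; "force" is the grip in N (left out, the last holds). Time passes only in rows, so rows that do not move let the fingers close. It gives the time, the measured TCP pose, the force, the opening and the grip force at its end, in the units of the state.
- monitor.get_state(): the state, without advancing time (a new reading comes with each control period).
- viewer.grab_frame(name): name is "scene" or "side" or "wrist"; returns a dict with "color" (420x560x3 uint8, blue, green, red), "fovy" (degrees; the focal length in pixels is half the picture's height over the tangent of half this angle, whatever the lens; pixels are square), "cx", "cy" (the principal point, pixels), "R" (3x3) and "t" (3): a world point X has camera coordinates R X + t. Camera axes: x right, y down, z forward; pixel columns grow to the right and rows downward; lengths in m; the calibration is good to about 2 mm. A picture is of the moment at which its call begins. There is no depth.
- order.job_done(): hands the job in; it is judged then, once.
The state is a dict: "t": time; "q": joint angles; "qd": joint speeds; "joint_efforts": joint torques, N m; "eef_pos": TCP position; "ee_rot": TCP orientation; "force": force on the tool from outside, world axes, zero at the start; "moment": the same for the moment, N m; "width": finger opening in m; "gripper_force": force on a finger pad.
Only numpy, scipy, OpenCV 4.12 (cv2) and the standard library are available. Lean on these libraries where they do the work, as an engineer would, in place of code of your own. Each camera call takes 0.05 s, during which the arm holds its last target. There are 200 camera calls.

## Working session

There is one attempt and no reset: what is moved stays moved. The work goes in short steps, Python scripts to look and compute and a tool call to move; the robot and the scene stay as the last step left them, time stands still between calls to the robot, and variables do not carry over. Pictures are saved under pics/ and viewed, at most 10 in all, crops included, and the job is handed in when it is done.

Besides the shell and the picture viewer there is one more tool, called as name(argument=value, ...) on one line, values as JSON. servo_tool: Moves the arm, as the interface text tells. Its arguments: {"type":"object","properties":{"targets":{"type":"array"},"force":{"type":"number"}},"required":["targets"]}

```bash
mkdir -p pics
cat > h.py <<'E'
import numpy as np, cv2
from station import monitor, viewer, order
def grab(n,f):
    d=viewer.grab_frame(n); cv2.imwrite('pics/'+f,d['color']); np.savez('pics/'+f+'.npz',**{k:d[k] for k in('fovy','cx','cy','R','t')}); return d
def ray(f,u,v,z):
    d=np.load('pics/'+f+'.npz'); F=210/np.tan(np.radians(d['fovy'])/2)
    r=d['R'].T@np.array([(u-d['cx'])/F,(v-d['cy'])/F,1]); c=-d['R'].T@d['t']
    return c+r*(z-c[2])/r[2]
def proj(f,X):
    d=np.load('pics/'+f+'.npz'); F=210/np.tan(np.radians(d['fovy'])/2)
    p=d['R']@np.array(X)+d['t']; return F*p[:2]/p[2]+[d['cx'],d['cy']]
E
python3 - <<'E'
from h import *
ims=[grab(n,n+'0.png') for n in('scene','side')]
print(monitor.get_state())
for d in ims: print(d['fovy'],-d['R'].T@d['t'])
E
```

```text
{'t': 0.1, 'q': array([ 1.61209239e+00,  3.59343121e-01,  1.11676610e-02, -3.13117623e-04,
       -1.22410897e+00, -2.88097235e-01]), 'qd': array([-0.00116212, -0.00106411,  0.00235902,  0.00381802,  0.00117843,
        0.00185712]), 'joint_efforts': array([-1.60449283e-03, -5.84163058e+01,  2.93752635e+01,  7.01559439e+00,
        1.02114133e-02, -4.48985190e-05]), 'eef_pos': array([0.1648294 , 0.65415306, 0.24770499]), 'ee_rot': array([ 3.14008224e+00, -1.40618392e-04, -2.46907680e-01]), 'force': array([ 0.24374358,  0.6575103 , -0.54985649]), 'moment': array([-2.03796473e-02, -8.14204721e-05,  7.77976650e-02]), 'gripper_force': 0.0, 'width': 0.08786803681106774}
56.31948582512685 [ 1.11774155 -0.1393636   0.66029211]
44.70749706989822 [ 0.52797075 -0.54545641  0.68882497]
```

View pics/scene0.png

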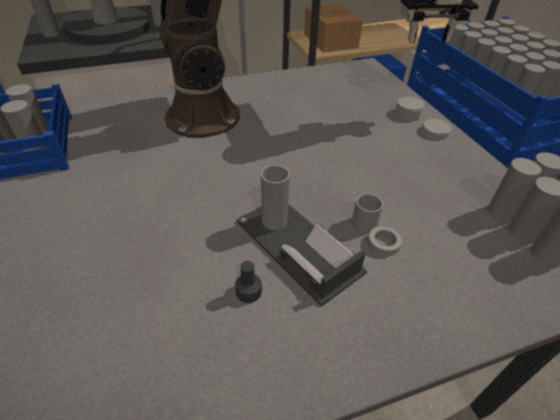

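View pics/side0.png

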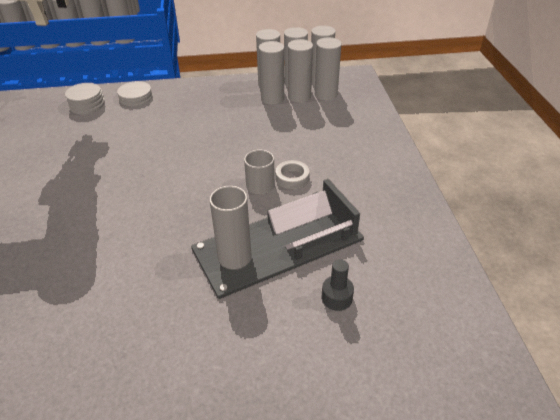

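The scene and side views show the cup upright at the robot-side end of the plate, about (275,200) and (231,230). The jaws and stop point away from the robot, with the ring and short cup on one side and the plug on the other. I'll enlarge both views.

Run:
```python
import cv2
a=cv2.imread('pics/side0.png')[135:315,180:380]; cv2.imwrite('pics/sc.png',cv2.resize(a,None,fx=3.3,fy=3.3,interpolation=2))
a=cv2.imread('pics/scene0.png')[155:305,225:415]; cv2.imwrite('pics/cc.png',cv2.resize(a,None,fx=4,fy=4,interpolation=2))
```

```text
(no output)
```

View pics/sc.png

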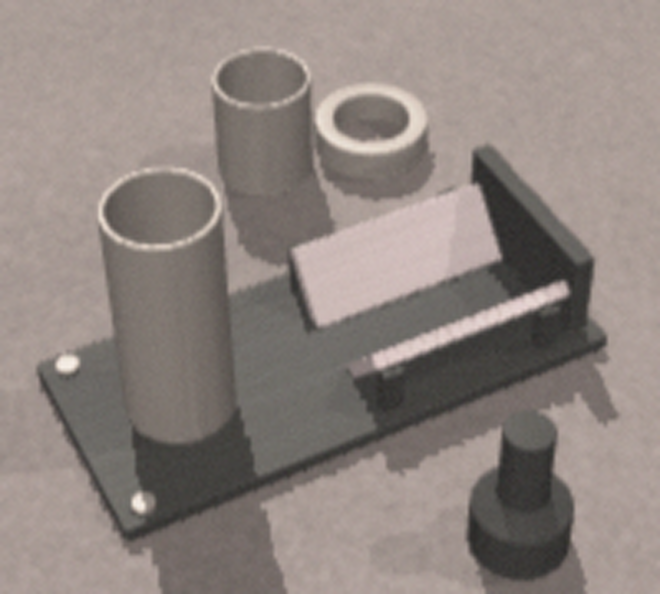

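View pics/cc.png

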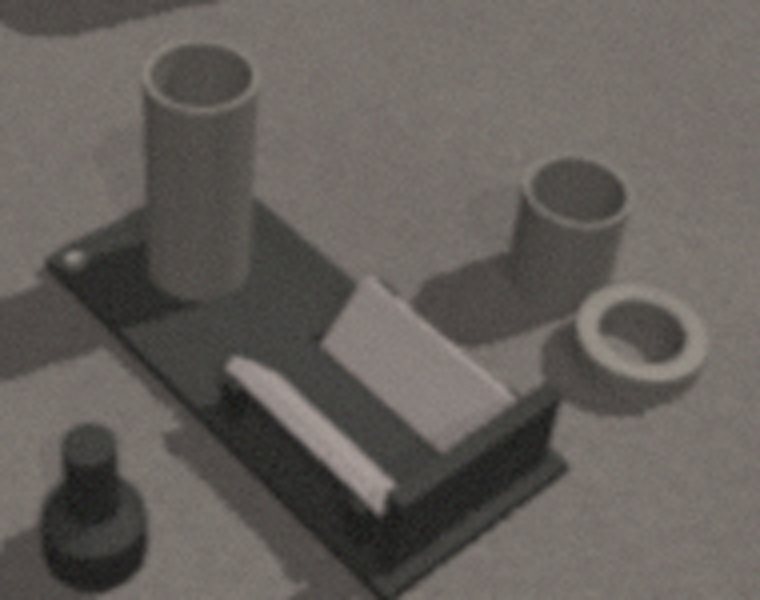

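In the side crop the plate corners are at (40,367), (127,533) and (605,335), with the rim centred at (160,208). In the scene crop the corners are at (47,262), (385,596) and (567,463), with the rim at (200,77).

Run:
```python
from h import *
from scipy.optimize import least_squares
S=lambda p:(180+(p[0]+.5)/3.3-.5,135+(p[1]+.5)/3.3-.5); C=lambda p:(225+(p[0]+.5)/4-.5,155+(p[1]+.5)/4-.5)
s='side0.png';c='scene0.png'
# local cradle: (-.17,+-.065),(.12,..)
obs=[(s,S((40,367)),(-.17,.065,.01)),(s,S((127,531)),(-.17,-.065,.01)),(s,S((605,337)),(.12,-.065,.01)),
(c,C((47,262)),(-.17,-.065,.01)),(c,C((385,594)),(.12,-.065,.01)),(c,C((567,463)),(.12,.065,.01))]
for f,p,l in obs: print(f,l,ray(f,*p,.01)[:2].round(4))
def W(a,l):
    x,y,t=a; return [x+np.cos(t)*l[0]-np.sin(t)*l[1],y+np.sin(t)*l[0]+np.cos(t)*l[1],l[2]]
fun=lambda a:np.concatenate([proj(f,W(a,l))-p for f,p,l in obs])
r=least_squares(fun,[.55,.1,.3]);a=r.x;print(a,np.degrees(a[2]),r.fun.round(1))
def loc(X):
    t=a[2];d=X[:2]-a[:2];return np.array([np.cos(t)*d[0]+np.sin(t)*d[1],-np.sin(t)*d[0]+np.cos(t)*d[1]])
for n,f,p,z in[('cup',s,S((160,208)),.15),('cup',c,C((200,77)),.15),('short',s,S((262,78)),.07),('short',c,C((576,192)),.07),('ring',s,S((372,120)),.022),('ring',c,C((642,334)),.022),('plug',s,S((529,430)),.085),('plug',c,C((90,444)),.085)]:
    X=ray(f,*p,z);print(n,X[:2].round(4),loc(X).round(4))
print('start in cradle',loc(monitor.get_state()['eef_pos']))
```

```text
side0.png (-0.17, 0.065, 0.01) [0.4434 0.102 ]
side0.png (-0.17, -0.065, 0.01) [ 0.4861 -0.0167]
side0.png (0.12, -0.065, 0.01) [0.7556 0.0806]
scene0.png (-0.17, -0.065, 0.01) [ 0.4895 -0.0154]
scene0.png (0.12, -0.065, 0.01) [0.7551 0.0825]
scene0.png (0.12, 0.065, 0.01) [0.7128 0.203 ]
[0.62288662 0.10186184 0.35043159] 20.07825088894148 [-1.4 -0.9 -0.3  0.4  1.1 -0.7 -1.4 -1.   0.3  1.3  0.6  0. ]
cup [0.5185 0.0652] [-0.1106  0.0014]
cup [0.5196 0.0662] [-0.1092  0.002 ]
short [0.5845 0.2649] [0.0199 0.1663]
short [0.585  0.2652] [0.0204 0.1664]
ring [0.6532 0.2747] [0.0878 0.1519]
ring [0.6548 0.2778] [0.0904 0.1543]
plug [ 0.6802 -0.0425] [ 0.0043 -0.1552]
plug [ 0.6811 -0.0402] [ 0.0059 -0.1534]
start in cradle [-0.24061528  0.67597803]
```

servo_tool(targets=[{"angular":[0,0,-6.84],"xyz":[0,0,0],"claw":0},{"angular":[0,0,-6.84],"xyz":[0,0,0],"claw":0},{"angular":[0,0,-6.84],"xyz":[0,0,0],"claw":0},{"angular":[0,0,-6.84],"xyz":[0,0,0],"claw":0},{"angular":[0,0,-6.84],"xyz":[0,0,0],"claw":0},{"angular":[0,0,0],"xyz":[0,0,0],"claw":0},{"angular":[0,0,0],"xyz":[0,0,0],"claw":0}])

```text
t: 0.8
eef_pos: [0.1649, 0.6544, 0.2482]
ee_rot: [3.141, 0.0, 0.347]
force: [-0.0, 0.1, 0.2]
width: 0.0374
gripper_force: 0.0
```

```bash
cat >> h.py <<'E'
A=(0.6229,0.1019,0.3504)
def W(lx,ly,z):
    x,y,t=A; return np.array([x+np.cos(t)*lx-np.sin(t)*ly,y+np.sin(t)*lx+np.cos(t)*ly,z])
def tool(l):
    "tool-axis shift in cm to cradle point l; TCP in cradle; rot"
    from scipy.spatial.transform import Rotation as R
    s=monitor.get_state(); r=R.from_euler('xyz',s['ee_rot']).as_matrix()
    d=s['eef_pos']-W(0,0,0); t=A[2]
    print('t',s['t'],'cradle',(np.array([[np.cos(t),np.sin(t),0],[-np.sin(t),np.cos(t),0],[0,0,1]])@d).round(4),'rot',s['ee_rot'].round(4),'w',s['width'],'F',s['force'].round(1))
    print('shift cm',(r.T@(W(*l)-s['eef_pos'])*100).round(2))
E
python3 -c "
from h import *
tool((-.205,.002,.25))"
```

```text
t 0.8 cradle [-0.2405  0.6761  0.2482] rot [3.1411e+00 3.0000e-04 3.4660e-01] w 0.03740522813171637 F [-0.   0.1  0.2]
shift cm [ 3.81 67.4  -0.14]
```

servo_tool(targets=[{"angular":[0,0,0],"xyz":[0.2,3.74,0],"claw":0},{"angular":[0,0,0],"xyz":[0.2,3.74,0],"claw":0},{"angular":[0,0,0],"xyz":[0.2,3.74,0],"claw":0},{"angular":[0,0,0],"xyz":[0.2,3.74,0],"claw":0},{"angular":[0,0,0],"xyz":[0.2,3.74,0],"claw":0},{"angular":[0,0,0],"xyz":[0.2,3.74,0],"claw":0},{"angular":[0,0,0],"xyz":[0.2,3.74,0],"claw":0},{"angular":[0,0,0],"xyz":[0.2,3.74,0],"claw":0},{"angular":[0,0,0],"xyz":[0.2,3.74,0],"claw":0},{"angular":[0,0,0],"xyz":[0.2,3.74,0],"claw":0},{"angular":[0,0,0],"xyz":[0.2,3.74,0],"claw":0},{"angular":[0,0,0],"xyz":[0.2,3.74,0],"claw":0},{"angular":[0,0,0],"xyz":[0.2,3.74,0],"claw":0},{"angular":[0,0,0],"xyz":[0.2,3.74,0],"claw":0},{"angular":[0,0,0],"xyz":[0.2,3.74,0],"claw":0},{"angular":[0,0,0],"xyz":[0.2,3.74,0],"claw":0},{"angular":[0,0,0],"xyz":[0.2,3.74,0],"claw":0},{"angular":[0,0,0],"xyz":[0.4,3.74,0],"claw":0},{"angular":[0,0,0],"xyz":[0,0,0],"claw":0},{"angular":[0,0,0],"xyz":[0,0,0],"claw":0}])

```text
t: 2.8
eef_pos: [0.4315, 0.0343, 0.2484]
ee_rot: [-3.142, 0.0, 0.345]
force: [-0.4, 0.4, -0.1]
width: 0.0005
gripper_force: 0.0
```

```bash
python3 -c "
from h import *
tool((-.205,.001,.14))
grab('side','s1.png')"
```

```text
t 2.8 cradle [-0.2029  0.0022  0.2484] rot [-3.1415e+00  4.0000e-04  3.4490e-01] w 0.000519703382284531 F [-0.4  0.4 -0.1]
shift cm [-0.2   0.12 10.84]
```

View pics/s1.png

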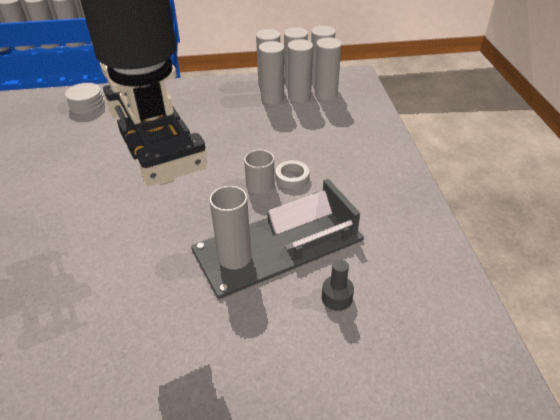

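The gripper hangs at about (150,160), behind the cup and in line with the cradle. Next I go down and approach.

servo_tool(targets=[{"angular":[0,0,-0.3],"xyz":[0,0.02,2.1],"claw":0},{"angular":[0,0,0],"xyz":[0,0.02,2.1],"claw":0},{"angular":[0,0,0],"xyz":[0,0.02,2.1],"claw":0},{"angular":[0,0,0],"xyz":[0,0.02,2.1],"claw":0},{"angular":[0,0,0],"xyz":[0,0.02,2.2],"claw":0},{"angular":[0,0,0],"xyz":[1,0,0],"claw":0},{"angular":[0,0,0],"xyz":[1,0,0],"claw":0},{"angular":[0,0,0],"xyz":[1,0,0],"claw":0},{"angular":[0,0,0],"xyz":[1,0,0],"claw":0},{"angular":[0,0,0],"xyz":[0.5,0,0],"claw":0},{"angular":[0,0,0],"xyz":[0.5,0,0],"claw":0},{"angular":[0,0,0],"xyz":[0.5,0,0],"claw":0},{"angular":[0,0,0],"xyz":[0,0,0],"claw":0}])

```text
t: 4.15
eef_pos: [0.4838, 0.0534, 0.1425]
ee_rot: [3.142, 0.0, 0.355]
force: [-0.7, 0.0, -0.7]
width: 0.0005
gripper_force: 0.2
```

```bash
python3 -c "
from h import *
tool((-.15,.001,.14))
grab('side','s2.png');grab('scene','c2.png')
a=cv2.imread('pics/s2.png')[60:300,100:380];b=cv2.imread('pics/c2.png')[60:300,180:400]
cv2.imwrite('pics/v2.png',cv2.resize(np.hstack([a,b]),None,fx=1.6,fy=1.6,interpolation=2))"
```

```text
t 4.15 cradle [-0.1473  0.0022  0.1425] rot [3.1415e+00 2.0000e-04 3.5520e-01] w 0.0004945002250958318 F [-0.7  0.  -0.7]
shift cm [-0.27  0.12  0.25]
```

View pics/v2.png

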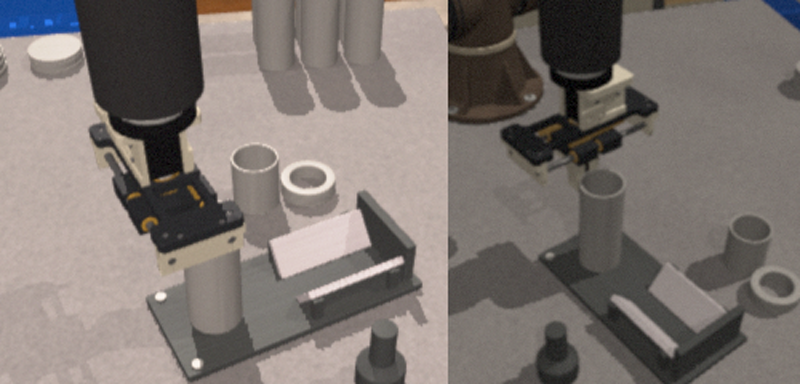

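The fingers are at the back of the rim, centred, and the cup is still upright. I push slowly.

servo_tool(targets=[{"angular":[0,0,0],"xyz":[0.5,0,0],"claw":0},{"angular":[0,0,0],"xyz":[0.5,0,0],"claw":0},{"angular":[0,0,0],"xyz":[0.5,0,0],"claw":0},{"angular":[0,0,0],"xyz":[0.5,0,0],"claw":0},{"angular":[0,0,0],"xyz":[0.5,0,0],"claw":0}])

```text
t: 4.75
eef_pos: [0.5074, 0.0623, 0.1426]
ee_rot: [-3.142, -0.0, 0.355]
force: [-0.7, -0.6, 1.1]
width: 0.0006
gripper_force: 0.3
```

```bash
python3 -c "
from h import *
tool((-.09,.001,.14))
grab('side','s3.png');grab('scene','c3.png')
a=cv2.imread('pics/s3.png')[60:300,100:380];b=cv2.imread('pics/c3.png')[60:300,180:400]
cv2.imwrite('pics/v3.png',cv2.resize(np.hstack([a,b]),None,fx=1.6,fy=1.6,interpolation=2))"
```

```text
t 4.75 cradle [-0.1221  0.0025  0.1426] rot [-3.1416e+00 -2.0000e-04  3.5530e-01] w 0.0006342938956250669 F [-0.7 -0.6  1.1]
shift cm [3.2  0.16 0.26]
```

View pics/v3.png

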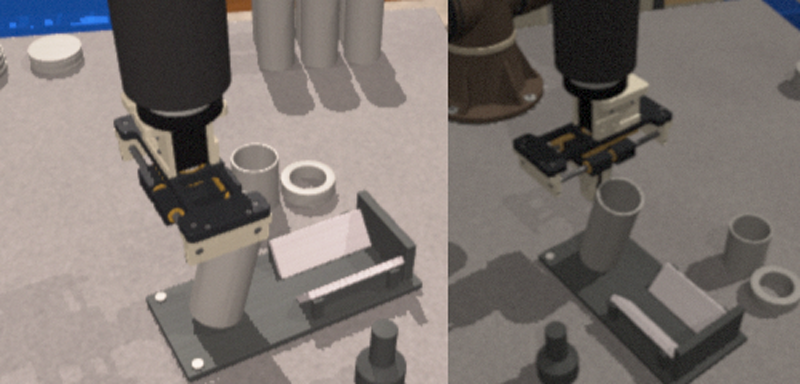

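The cup is tilting about its front edge without sliding, leaning along the cradle, with its rim at (620,195) on the right. I keep pushing until it falls.

servo_tool(targets=[{"angular":[0,0,0],"xyz":[0.5,0.02,0],"claw":0},{"angular":[0,0,0],"xyz":[0.5,0.02,0],"claw":0},{"angular":[0,0,0],"xyz":[0.5,0.02,0],"claw":0},{"angular":[0,0,0],"xyz":[0.5,0.02,0],"claw":0},{"angular":[0,0,0],"xyz":[0.5,0.02,0],"claw":0},{"angular":[0,0,0],"xyz":[0.5,0,0],"claw":0},{"angular":[0,0,0],"xyz":[0.5,0,0],"claw":0},{"angular":[0,0,0],"xyz":[0,0,0],"claw":0},{"angular":[0,0,0],"xyz":[0,0,0],"claw":0},{"angular":[0,0,0],"xyz":[0,0,0],"claw":0},{"angular":[0,0,0],"xyz":[0,0,0],"claw":0},{"angular":[0,0,0],"xyz":[0,0,0],"claw":0}])

```text
t: 6.05
eef_pos: [0.5399, 0.0733, 0.1426]
ee_rot: [-3.142, -0.0, 0.355]
force: [-0.1, -0.6, 0.2]
width: 0.0004
gripper_force: 0.0
```

```bash
python3 -c "
from h import *
tool((-.17,.001,.14))
grab('side','s4.png');grab('scene','c4.png')
a=cv2.imread('pics/s4.png')[60:300,100:380];b=cv2.imread('pics/c4.png')[60:300,180:400]
cv2.imwrite('pics/v4.png',cv2.resize(np.hstack([a,b]),None,fx=1.6,fy=1.6,interpolation=2))"
```

```text
t 6.05 cradle [-0.0878  0.0016  0.1426] rot [-3.1415 -0.      0.3553] w 0.0004284132373514438 F [-0.1 -0.6  0.2]
shift cm [-8.22  0.02  0.26]
```

View pics/v4.png

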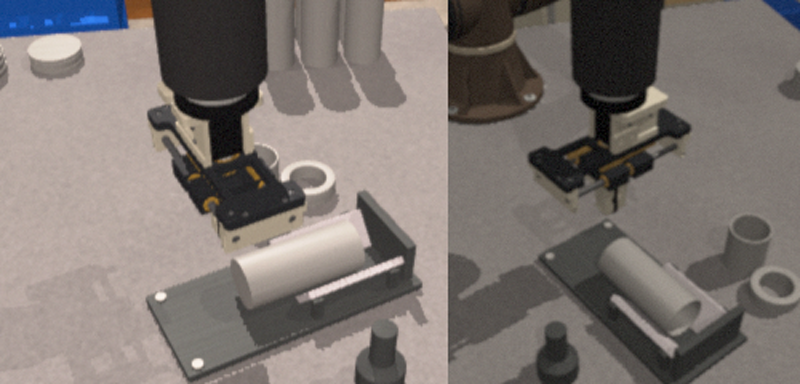

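The cup lies between the jaws with its mouth towards the stop; its bottom centre is at about (245,283) in the left half. I back off, go down behind it and approach.

servo_tool(targets=[{"angular":[0,0,-0.2],"xyz":[-1.5,0,0],"claw":0},{"angular":[0,0,0],"xyz":[-1.5,0,0],"claw":0},{"angular":[0,0,0],"xyz":[-1.5,0,0],"claw":0},{"angular":[0,0,0],"xyz":[-1.5,0,0],"claw":0},{"angular":[0,0,0.4],"xyz":[-1,0,0],"claw":0},{"angular":[0,0,0],"xyz":[0,0.1,2],"claw":0},{"angular":[0,0,0],"xyz":[0,0,2],"claw":0},{"angular":[0,0,0],"xyz":[0,0,2],"claw":0},{"angular":[0,0,0],"xyz":[0,0,2],"claw":0},{"angular":[0,0,0],"xyz":[0,0,1],"claw":0},{"angular":[0,0,0],"xyz":[0,0,1],"claw":0},{"angular":[0,0,0],"xyz":[0,0,0],"claw":0},{"angular":[0,0,0],"xyz":[0,0,0],"claw":0}])

```text
t: 7.45
eef_pos: [0.4751, 0.048, 0.0429]
ee_rot: [3.141, -0.0, 0.352]
force: [0.2, 0.9, 0.0]
width: 0.0004
gripper_force: 0.0
```

```bash
python3 -c "
from h import *
tool((-.0495,.0,.042))
X=ray('s4.png',100+244/1.6,60+283/1.6,.04);d=X-W(0,0,0);c,s=np.cos(A[2]),np.sin(A[2]);print('bottom',c*d[0]+s*d[1],-s*d[0]+c*d[1])"
```

```text
t 7.45 cradle [-1.573e-01  1.000e-04  4.290e-02] rot [ 3.1415e+00 -3.0000e-04  3.5210e-01] w 0.00040780385625612805 F [0.2 0.9 0. ]
shift cm [10.78  0.03  0.1 ]
bottom -0.07292594800480588 0.0034229861893118226
```

servo_tool(targets=[{"angular":[0,0,0],"xyz":[1.5,0,0],"claw":0},{"angular":[0,0,0],"xyz":[1.5,0,0],"claw":0},{"angular":[0,0,0],"xyz":[1.5,0,0],"claw":0},{"angular":[0,0,0],"xyz":[1,0,0],"claw":0},{"angular":[0,0,0],"xyz":[0.5,0,0],"claw":0},{"angular":[0,0,0],"xyz":[0.5,0,0],"claw":0},{"angular":[0,0,0],"xyz":[0.5,0,0],"claw":0},{"angular":[0,0,0],"xyz":[0.5,0,0],"claw":0},{"angular":[0,0,0],"xyz":[0.5,0,0],"claw":0},{"angular":[0,0,0],"xyz":[0.5,0,0],"claw":0},{"angular":[0,0,0],"xyz":[0.5,0,0],"claw":0},{"angular":[0,0,0],"xyz":[0.5,0,0],"claw":0},{"angular":[0,0,0],"xyz":[0.5,0,0],"claw":0},{"angular":[0,0,0],"xyz":[0,0,0],"claw":0}])

```text
t: 8.85
eef_pos: [0.5697, 0.0828, 0.0426]
ee_rot: [-3.142, -0.001, 0.352]
force: [0.0, 0.3, -0.3]
width: -0.0004
gripper_force: 0.0
```

```bash
python3 -c "
from h import *
tool((-.0495,.0,.042))"
```

```text
t 8.85 cradle [-0.0565  0.0003  0.0426] rot [-3.1416e+00 -1.1000e-03  3.5200e-01] w -0.00035143912724181403 F [ 0.   0.3 -0.3]
shift cm [0.7  0.03 0.06]
```

servo_tool(targets=[{"angular":[0,0,0],"xyz":[0.2,0,0],"claw":0},{"angular":[0,0,0],"xyz":[0.2,0,0],"claw":0},{"angular":[0,0,0],"xyz":[0.2,0,0],"claw":0},{"angular":[0,0,0],"xyz":[0,0,0],"claw":0},{"angular":[0,0,0],"xyz":[0,0,0],"claw":0}])

```text
t: 9.35
eef_pos: [0.5746, 0.0846, 0.0426]
ee_rot: [-3.142, -0.001, 0.352]
force: [-0.1, -0.0, 0.2]
width: 0.0005
gripper_force: 0.1
```

```bash
python3 -c "
from h import *
tool((-.0495,.0,.042))
grab('side','s5.png');grab('scene','c5.png')
a=cv2.imread('pics/s5.png')[60:300,100:380];b=cv2.imread('pics/c5.png')[120:360,230:450]
cv2.imwrite('pics/v5.png',cv2.resize(np.hstack([a,b]),None,fx=1.6,fy=1.6,interpolation=2))"
```

```text
t 9.35 cradle [-0.0513  0.0003  0.0426] rot [-3.1415e+00 -7.0000e-04  3.5200e-01] w 0.0004964785074565226 F [-0.1 -0.   0.2]
shift cm [0.18 0.03 0.06]
```

View pics/v5.png

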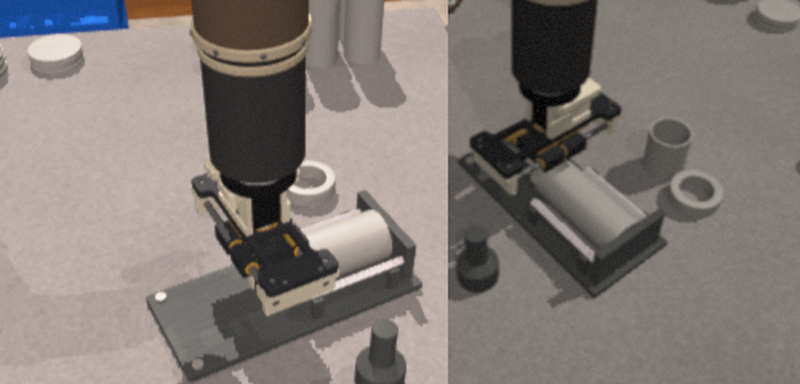

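The rim is close to the stop at (385,235) on the left. No resistance shows yet, so I push on in small steps until the force rises.

servo_tool(targets=[{"angular":[0,0,0],"xyz":[0.15,0,0],"claw":0},{"angular":[0,0,0],"xyz":[0.15,0,0],"claw":0},{"angular":[0,0,0],"xyz":[0,0,0],"claw":0},{"angular":[0,0,0],"xyz":[0,0,0],"claw":0}])

```text
t: 9.85
eef_pos: [0.5749, 0.0843, 0.0422]
ee_rot: [3.142, 0.005, 0.351]
force: [-7.6, -2.2, 4.9]
width: 0.0005
gripper_force: 4.0
```

servo_tool(targets=[{"angular":[0,0,0],"xyz":[0.15,0,0],"claw":0},{"angular":[0,0,0],"xyz":[0,0,0],"claw":0},{"angular":[0,0,0],"xyz":[0,0,0],"claw":0}])

```text
t: 10.15
eef_pos: [0.5749, 0.0842, 0.042]
ee_rot: [3.141, 0.007, 0.351]
force: [-12.1, -3.0, 8.7]
width: 0.0008
gripper_force: 6.2
```

The force rises to 12 N with no movement, so the cup is home. I back straight off, slowly at first, then go up.

servo_tool(targets=[{"angular":[0,0,0],"xyz":[-0.3,0,0],"claw":0},{"angular":[0,0,0],"xyz":[-0.3,0,0],"claw":0},{"angular":[0,0,0],"xyz":[-1,0,0],"claw":0},{"angular":[0,0,0],"xyz":[-1.5,0,0],"claw":0},{"angular":[0,0,0],"xyz":[-2,0,0],"claw":0},{"angular":[0,0,0],"xyz":[-2,0,0],"claw":0},{"angular":[0,0,0],"xyz":[-2,0,0],"claw":0},{"angular":[0,0,0],"xyz":[0,0,-2],"claw":0},{"angular":[0,0,0],"xyz":[0,0,-3],"claw":0},{"angular":[0,0,0],"xyz":[0,0,-3],"claw":0},{"angular":[0,0,0],"xyz":[0,0,-3],"claw":0},{"angular":[0,0,0],"xyz":[0,0,0],"claw":0},{"angular":[0,0,0],"xyz":[0,0,0],"claw":0}])

```text
t: 11.45
eef_pos: [0.4932, 0.0548, 0.1533]
ee_rot: [-3.141, -0.003, 0.352]
force: [-0.8, -0.2, -0.1]
width: 0.0004
gripper_force: 0.0
```

```bash
python3 -c "
from h import *
grab('side','s6.png');grab('scene','c6.png')
a=cv2.imread('pics/s6.png')[140:310,180:380];b=cv2.imread('pics/c6.png')[150:320,225:425]
cv2.imwrite('pics/v6.png',cv2.resize(np.hstack([a,b]),None,fx=2,fy=2,interpolation=2))"
```

```text
(no output)
```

View pics/v6.png

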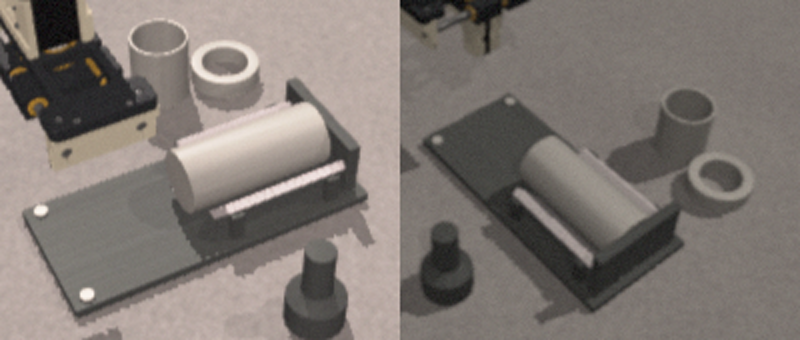

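The cup lies straight, its rim at the stop and its bottom face centred at about (181,180) on the left. A numeric check of the bottom position is worthwhile.

```bash
python3 -c "
from h import *
a=np.linspace(0,2*np.pi,120)
for bx in(-.04,-.05):
  p=np.array([proj('s6.png',W(bx,.03*np.cos(t),.04+.03*np.sin(t))) for t in a]);p=(p-[180,140])*2
  r=np.array([proj('s6.png',W(bx+.14,.03*np.cos(t),.04+.03*np.sin(t))) for t in a]);r=(r-[180,140])*2
  print(bx,'bottom min/max',p.min(0),p.max(0),'rim',r.min(0),r.max(0))
"
```

```text
-0.04 bottom min/max [165.28558556 151.66798703] [195.68814123 215.30809049] rim [297.10616114 102.45062313] [331.67237168 163.26436424]
-0.05 bottom min/max [155.32784845 155.37463093] [185.44028514 219.23402113] rim [288.13002583 105.80419851] [322.40167323 166.80721412]
```

The picture shows the bottom's left edge at about 168 and the rim's right edge at about 330, which matches the fully home position at x = -40 mm.

```bash
python3 -c "
from h import *
print(order.job_done())"
```

```text
the job is handed in; nothing more can be done
None
```

The tall cup was pushed over into the V cradle and then slid fully home against the end stop. The bystanders look unmoved in the last pictures and the job is handed in, but no verdict came back.

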